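Push a cast sample out of its mould ring

ROBOT

A 6-joint arm with a two-finger parallel gripper is mounted at the origin on the work surface; the furniture and walls round the work are solid. World frame = base frame: x ahead of the robot, y to its left, z up, the work surface at z = 0. Lengths are in mm, angles in rad, forces in N, time in s.
With the tool pointing down it reaches from about 275 to 825 mm from the base axis. Payload 4.9 kg.
Tool frame: the origin (TCP) lies at the very end of the fingers, on their centre line; the grasp point (between the pads) lies 19 mm behind it; z points along the fingers, y is the direction in which the jaws open and shut (so a half turn about z gives the same grasp; the last joint's range is limited). The gripper opens to 85 mm and grips with 20 to 120 N. Pads are 22 mm wide; open, the fingers measure 114 mm over their backs; the gripper's body (76 mm by 85 mm) begins 54 mm behind the grasp point. The pads swing forward as they close: fully open they stand 13 mm farther back than shut.
Start: joints at [1.165, 0.326, -0.193, 1.052, 0, 1.437], TCP at [147.65, 529.828, 231.281] pointing down, gripper open.
Joint ranges: [-2.65, 2.65], [-0.97, 1.79], [-1.3, 1.35], [-1.93, 2.1], [-1.47, 1.37], [-3.14, 3.14]. Speed limits (rad/s): [2.57, 2.57, 3.14, 3.14, 3.14, 3.14].

INTERFACE

Orientations are given as [roll, pitch, yaw] about the fixed x, y, z axes, in that order (R = Rz(yaw) Ry(pitch) Rx(roll)).
In Python, from bench import bot, solve_ik, imaging gives the robot as it stands. Calls block until the motion is done:
- bot.move_ptp(position, orientation): joint-space move of the TCP to a pose.
- bot.movel(position, rot=None, max_speed=150, threshold=None): straight line of the TCP; rot=None keeps the orientation; max_speed is the mean speed in mm/s. With threshold (N) it stops when the force on the tool has changed by that much, and returns True; else False.
- bot.move_j(angles): joint-space move.
- bot.grip(opening, effort=None): opening from 0.0 (shut) to 1.0 (fully open); effort is the grip in N (None keeps the last); returns when the fingers have stopped.
- bot.dwell(seconds).
- solve_ik(position, orientation): joint angles nearest the present ones, or None.
- bot.get_state(): the state.
- imaging.capture(name): name is "scene" or "top" or "wrist"; returns the picture (400x640x3 uint8, blue, green, red); there is no depth.
- imaging.camera_model(name): a dict with "K" (3x3 intrinsics, pixels), "k1" (the pictures are not rectified: a ray, as slopes to the right and down, at radius r is drawn at 1 + k1 r^2 times it, then the intrinsics apply), "position" and "rotation" of the camera in the world. Camera axes: x right, y up, looking along -z (the intrinsics and any distortion apply to the point x, -y, -z); pixel columns grow to the right and rows downward; lengths in mm; the calibration is good to about 2 mm. A picture is of the moment at which its call begins: read the wrist's pose just before it. camera_model takes no time and is no camera call; for the wrist camera it gives the pose at the moment of the call.
A pose or a line that the arm cannot do raises bot.IKError and nothing moves.
- bot.sign_off(): hands the job in, once; it reports no verdict.
The state is a dict: "t": time; "qpos": joint angles; "joint_velocities": joint speeds; "effort": joint torques, N m; "tcp_pos": TCP position; "orientation": TCP orientation; "contact_force": force on the tool from outside, world axes, zero at the start; "wrist_torque": the same for the moment, N m; "opening": opening from 0.0 (shut) to 1.0 (fully open).
Only numpy, scipy, OpenCV 4.12 (cv2) and the standard library are available. Lean on these libraries where they do the work, as an engineer would, in place of code of your own. Each camera call takes 0.05 s, during which the arm holds its last target. There are 200 camera calls.

TASK

Take the blue mould ring with the amber-orange sample in it and set it down over the upright push-out post, so that the post lifts the sample and its loose base up out of the ring. Then take the sample from above and lay it upright, wholly on the round green rubber pad, leaving the blue ring standing down round the post.

Things in the scene. Friction and masses are not known exactly. Their poses are not given: they have to be found in the camera images.
- mould_ring: Blue plastic ring on the desk, open at both ends, outside diameter 64 mm, height 22 mm, bore 56 mm, about 90 g; a lip 3 mm thick at its foot narrows the opening to 46 mm. Grasp it across the outside. Origin: centre of its underside, z up. A white ring of the same size with a grey sample stands near by: not the one wanted.
- loose_base: Loose base with the sample cast on it: one rigid disc, diameter 53 mm, height 16 mm, about 60 g; lower 5 mm black, the rest amber-orange resin with a small steel strip in the top. At the start it lies loose in the blue ring on the lip (underside 3 mm above the ring's underside, top 3 mm below its rim), free to move up. Origin: centre of its underside, z up.
- push_post: Metal push-out post, fixed: dark round foot, diameter 90 mm, 6 mm high; on it a round seat, diameter 58 mm, its top 16 mm above the desk; from its middle rises a plain post, diameter 26 mm, top 48 mm above the desk. The ring's lip clears the post by 10 mm all round, the ring rests on the seat (rim at 38 mm) and the loose base stays on the post's top. Origin: centre of the underside, z up.
- rubber_pad: Round flat green rubber pad fixed on the desk, diameter 140 mm, 5 mm thick. Origin: centre of its underside, at desk height, z up.
Not all that is in view belongs to the job. There is more than one size of the loose_base; the one meant has the size given above.

How it is judged (in metres and radians):
On the way:
1. the blue ring is down on the seat round the post and the loose base has risen out of it (horizontal distance between mould_ring and push_post below 0.015 m and z of mould_ring in the frame of push_post below 0.021 m and z of loose_base in the frame of mould_ring above 0.022 m and horizontal distance between loose_base and push_post below 0.02 m), for 0.2 s.
At the end, for the whole second after the job is handed in: The sample on its loose base lies at rest on the green pad, resin up (within 10 degrees), its centre within 46 mm of the pad's centre; the blue ring stands at rest on the seat round the post, its centre within 15 mm of the post's axis, no more than 5 mm off the seat and level within 10 degrees (horizontal distance between loose_base and rubber_pad below 0.046 m and z of loose_base in the frame of rubber_pad between 0.002 and 0.009 m and angle between each of loose_base, mould_ring's own z axis and vertical below 0.17 rad and linear speed of each of loose_base, mould_ring below 0.02 m/s and horizontal distance between mould_ring and push_post below 0.015 m and z of mould_ring in the frame of push_post below 0.021 m); the robot touches nothing.
It also fails if it takes over 50 s, if anything falls off the work surface, if the arm or the gripper's body presses on something with over 40 N, if the wrist force passes 120 N, or if a joint passes its speed limit or range.

## Working session

There is one attempt and no reset: what is moved stays moved. The work goes in short steps, each a Python script; the robot and the scene stay as the last script left them, time stands still between calls to the robot, and variables do not carry over. Pictures are saved under pics/ and viewed, about 8 in all and at most 12, crops included, and the job is handed in when it is done.

```bash
mkdir -p pics; ls; python3 - <<'E'
from bench import bot, imaging
import cv2
for n in ("scene","top"):
    cv2.imwrite(f"pics/{n}0.png",imaging.capture(n)); m=imaging.camera_model(n); print(n,m)
cv2.imwrite("pics/wrist0.png",imaging.capture("wrist"))
print(imaging.camera_model("wrist"))
print(bot.get_state())
E
```

```text
pics
scene {'K': array([[380.69529616,   0.        , 318.72717514],
       [  0.        , 380.69529616, 198.86512471],
       [  0.        ,   0.        ,   1.        ]]), 'k1': -0.07088969361555048, 'position': array([  -3.34837773, -571.39273972,  530.2812324 ]), 'rotation': array([ 1.02164615,  0.01859506, -0.75481086])}
top {'K': array([[457.01757605,   0.        , 324.94927817],
       [  0.        , 457.01757605, 207.48239919],
       [  0.        ,   0.        ,   1.        ]]), 'k1': -0.01376133262053834, 'position': array([ 452.10812623,    7.4627283 , 1071.38022624]), 'rotation': array([ 0.08097589, -0.00563965, -1.55366397])}
{'K': array([[288.64042964,   0.        , 327.75960356],
       [  0.        , 288.64042964, 197.8084029 ],
       [  0.        ,   0.        ,   1.        ]]), 'k1': -0.03867173108727043, 'position': array([ 82.72147023, 547.53511312, 374.18016455]), 'rotation': array([-0.26996113,  0.00147821,  1.29831107])}
{'t': 0.15, 'qpos': array([ 1.16482625e+00,  3.26796654e-01, -1.93356295e-01,  1.05200300e+00,
       -4.95550123e-05,  1.43661939e+00]), 'joint_velocities': array([ 0.00092856, -0.00157576,  0.00402553,  0.00012146,  0.00089122,
       -0.0009086 ]), 'effort': array([ 1.19744273e-03, -4.43703246e+01,  2.62664813e+01,  1.04612080e-02,
       -1.17372279e-04,  7.86386124e-06]), 'tcp_pos': array([147.46534937, 529.39705725, 230.66837903]), 'orientation': array([-3.14023863e+00, -1.32772898e-04,  2.86979946e+00]), 'contact_force': array([ 0.26359827, -0.41299642,  0.5449732 ]), 'wrist_torque': array([-0.07162035,  0.00052646,  0.02071181]), 'opening': 0.9973703139093318}
```

View pics/top0.png

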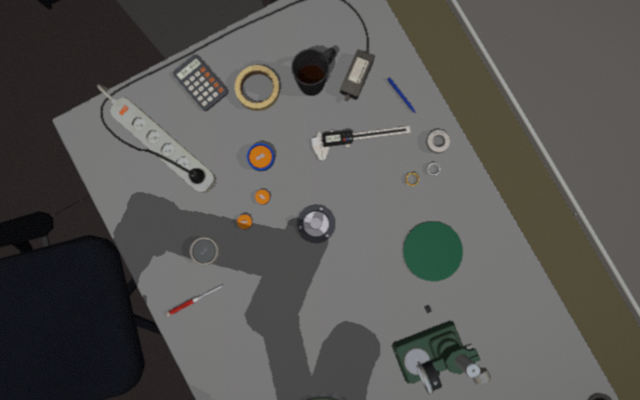

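View pics/scene0.png

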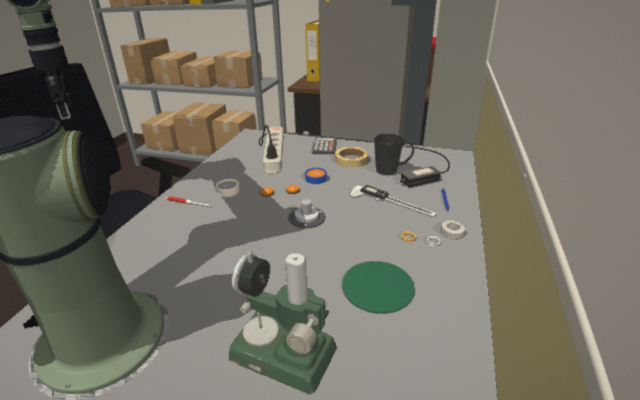

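The top view holds these candidates:
- Blue ring with an orange centre at (261,156). This matches the description.
- Pale ring with a grey sample at (204,250), the decoy.
- Loose small orange discs at (262,197) and (245,221), about 37 mm across, so the wrong size.
- Tape roll at (257,88), and small rings at (412,179), (433,168) and (438,141).

The post is at (317,223) and the pad at (433,251). I'll locate the ring and check it with one close crop.

```bash
cat > h.py <<'E'
import numpy as np, cv2
from scipy.spatial.transform import Rotation as Ro
from bench import bot, imaging, solve_ik
def ray_plane(m,uv,z):
    """pixels -> world points on plane z (mm)"""
    uv=np.asarray(uv,float).reshape(-1,1,2)
    n=cv2.undistortPoints(uv,m["K"],np.array([m["k1"],0,0,0.]))[:,0]
    d=np.c_[n[:,0],-n[:,1],-np.ones(len(n))]
    d=d@Ro.from_euler("xyz",m["rotation"]).as_matrix().T
    return m["position"]+d*((z-m["position"][2])/d[:,2:])
def blobs(img,lo,hi,amin=30):
    """contours of HSV mask"""
    k=cv2.inRange(cv2.cvtColor(img,cv2.COLOR_BGR2HSV),np.array(lo),np.array(hi))
    return [c for c in cv2.findContours(k,cv2.RETR_EXTERNAL,cv2.CHAIN_APPROX_NONE)[0] if cv2.contourArea(c)>=amin]
def circ(m,c,z):
    """contour -> circle centre and diameter on plane z"""
    p=ray_plane(m,c.reshape(-1,2),z)[:,:2].astype(np.float32)
    (x,y),r=cv2.minEnclosingCircle(p); e=cv2.fitEllipse(p)
    return np.round([*e[0],*e[1],2*r],1)
BLUE=((105,120,40),(130,255,255)); ORANGE=((5,150,100),(20,255,255)); GREEN=((65,100,30),(90,255,160))
E
python3 - <<'E'
from h import *
for n in("scene","top"):
    im=cv2.imread(f"pics/{n}0.png"); m=imaging.camera_model(n)
    for nm,col,z in(("blue",BLUE,22),("orange",ORANGE,19),("green",GREEN,5)):
        for c in blobs(im,*col,60): print(n,nm,cv2.boundingRect(c),circ(m,c,z))
t=cv2.imread("pics/top0.png");m=imaging.camera_model("top")
for nm,p,z in(("post",(317,223),48),("whitering",(204,250),22),("small",(262,197),5),("small",(245,221),5),("tape",(257,88),20),("mug",(310,72),80),("dev",(440,355),100),("caliper",(320,150),10)):
    print(nm,ray_plane(m,p,z)[0].round())
s=cv2.imread("pics/scene0.png")
f=lambda a:cv2.resize(a,(400,400),interpolation=cv2.INTER_CUBIC)
cv2.imwrite("pics/crop1.png",np.hstack([f(t[126:186,231:291]),f(t[183:263,277:357])]))
E
```

```text
scene blue (305, 170, 22, 14) [648.8 150.   57.7 113.5  87.1]
scene orange (287, 185, 12, 8) [548.7 133.1  31.1  39.5  40.6]
scene orange (307, 170, 17, 7) [654.9 157.   36.8  45.3  46.7]
scene green (343, 262, 71, 51) [ 440.4 -251.6  134.3  134.6  137.2]
top blue (247, 143, 28, 28) [653.9 155.3  61.8  64.2  65.6]
top blue (388, 78, 27, 34) [ 812.3 -167.6    6.4  115.2   98.4]
top orange (237, 214, 15, 15) [502.5 188.6  31.2  32.9  34.4]
top orange (255, 190, 15, 14) [560.5 148.9  31.5  31.9  33.4]
top orange (250, 146, 21, 22) [654.7 156.4  47.9  49.6  51. ]
top green (404, 222, 58, 59) [ 442.4 -249.2  133.5  134.3  136.2]
post [500.  20.  48.]
whitering [435. 278.  22.]
small [561. 151.   5.]
small [504. 189.   5.]
tape [817. 168.  20.]
mug [835.  42.  80.]
dev [ 227. -242.  100.]
caliper [674.  17.  10.]
```

View pics/crop1.png

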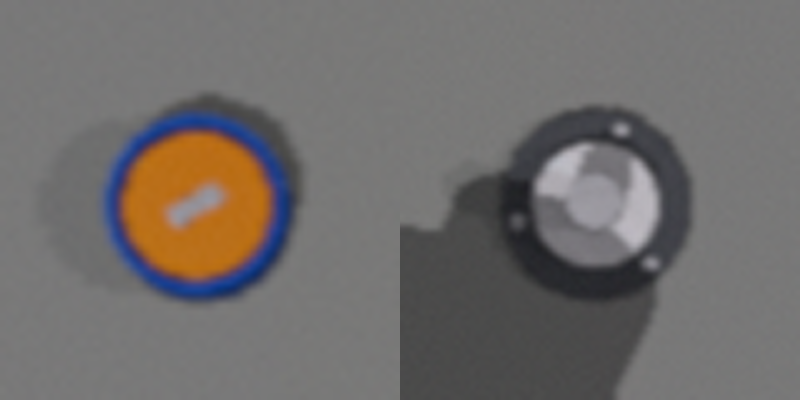

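The crop confirms it: a blue ring with an orange sample and steel strip, centred at top pixel (260.9,156.8). The post top is at about (315.8,223). Next I take close wrist views of the post and then the ring.

```bash
python3 - <<'E'
from h import *
m=imaging.camera_model("top")
print("post top",ray_plane(m,(315.8,223),48)[0][:2],"seat",ray_plane(m,(316.2,223.6),16)[0][:2],"foot",ray_plane(m,(317,223.4),6)[0][:2])
for yaw in(np.pi,0,2.8,1.5,-1.5):
    for p in((654,156,150),(654,156,3),(500,20,19),(442,-249,8)): 
        q=solve_ik(p,[np.pi,0,yaw]); print(yaw,p,None if q is None else np.round(q,2))
def look(p,name):
    bot.move_ptp(p,[np.pi,0,np.pi]); bot.dwell(.3)
    w=imaging.camera_model("wrist"); im=imaging.capture("wrist"); cv2.imwrite(f"pics/{name}.png",im)
    np.save(f"pics/{name}.npy",w,allow_pickle=True); return w,im
look((500,20,160),"wpost")
w,im=look((654,156,160),"wring")
for c in blobs(im,*BLUE,500): print("blue",cv2.boundingRect(c),circ(w,c,22))
for c in blobs(im,*ORANGE,500): print("or",cv2.boundingRect(c),circ(w,c,19))
cv2.imwrite("pics/both.png",np.hstack([cv2.resize(cv2.imread(f"pics/{n}.png"),(400,250)) for n in("wpost","wring")]))
s=bot.get_state();print(s["t"],s["tcp_pos"])
E
```

```text
post top [500.01345254  23.01136884] seat [500.14089641  22.54776244] foot [501.09504296  20.83417227]
3.141592653589793 (654, 156, 150) [0.12 0.61 0.05 1.01 0.   0.12]
3.141592653589793 (654, 156, 3) [ 0.12  0.76 -0.09  0.72  0.    0.12]
3.141592653589793 (500, 20, 19) [-0.11  0.49 -0.58  0.5   0.   -0.11]
3.141592653589793 (442, -249, 8) [-0.66  0.52 -0.57  0.48  0.   -0.66]
0 (654, 156, 150) [ 0.12  0.61  0.05  1.01  0.   -3.02]
0 (654, 156, 3) [ 0.12  0.76 -0.09  0.72  0.   -3.02]
0 (500, 20, 19) [-0.11  0.49 -0.58  0.5   0.    3.03]
0 (442, -249, 8) [-0.66  0.52 -0.57  0.48  0.    2.48]
2.8 (654, 156, 150) [0.12 0.61 0.05 1.01 0.   0.47]
2.8 (654, 156, 3) [ 0.12  0.76 -0.09  0.72  0.    0.47]
2.8 (500, 20, 19) [-0.11  0.49 -0.58  0.5   0.    0.23]
2.8 (442, -249, 8) [-0.66  0.52 -0.57  0.48  0.   -0.32]
1.5 (654, 156, 150) [0.12 0.61 0.05 1.01 0.   1.77]
1.5 (654, 156, 3) [ 0.12  0.76 -0.09  0.72  0.    1.77]
1.5 (500, 20, 19) [-0.11  0.49 -0.58  0.5   0.    1.53]
1.5 (442, -249, 8) [-0.66  0.52 -0.57  0.48  0.    0.98]
-1.5 (654, 156, 150) [ 0.12  0.61  0.05  1.01  0.   -1.52]
-1.5 (654, 156, 3) [ 0.12  0.76 -0.09  0.72  0.   -1.52]
-1.5 (500, 20, 19) [-0.11  0.49 -0.58  0.5   0.   -1.75]
-1.5 (442, -249, 8) [-0.66  0.52 -0.57  0.48  0.   -2.3 ]
blue (299, 156, 62, 62) [653.8 156.5  60.9  62.9  63.7]
or (305, 162, 50, 50) [654.2 156.6  49.9  50.9  51.5]
or (307, 73, 34, 37) [562.1 151.   31.3  32.1  32.6]
or (349, 4, 37, 41) [505.4 189.6  31.8  33.3  33.9]
3.9167 [653.82950491 155.19508186 160.50660814]
```

View pics/both.png

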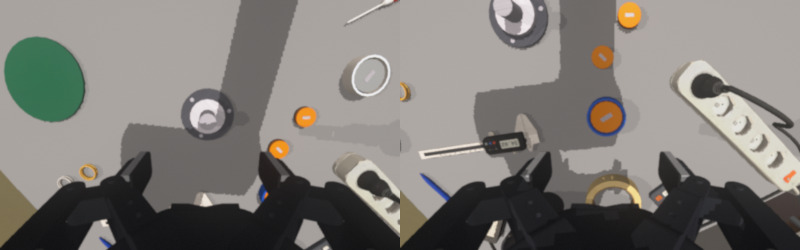

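The wrist and top views agree that the ring is at (654,156.5). I refine the post from the wrist crop while making the grasp.

```bash
python3 - <<'E'
from h import *
im=cv2.imread("pics/wpost.png"); w=np.load("pics/wpost.npy",allow_pickle=True).item()
cv2.imwrite("pics/cpost.png",cv2.resize(im[130:230,280:385],None,fx=5,fy=5,interpolation=cv2.INTER_CUBIC))
O=[np.pi,0,np.pi]
bot.movel((654,156.5,60)); bot.movel((654,156.5,3),max_speed=60,threshold=15)
print(bot.get_state()["tcp_pos"]); bot.grip(0.0,40); bot.dwell(.2); s=bot.get_state(); print(s["opening"],s["contact_force"],s["t"])
bot.movel((654,156.5,100),max_speed=100); s=bot.get_state(); print(s["opening"],s["contact_force"],s["tcp_pos"],s["t"])
w=imaging.camera_model("wrist"); cv2.imwrite("pics/wheld.png",imaging.capture("wrist"));cv2.imwrite("pics/sheld.png",imaging.capture("scene"))
E
```

```text
[654.4165514  156.55898261   3.44590173]
0.7295341955593612 [-1.74731288  0.41830308  5.01189973] 6.3833
0.7328919785079206 [-2.18463672e-01 -5.09190734e-04 -2.34089347e+00] [653.34872553 156.39165173  99.10176335] 7.5
```

View pics/cpost.png

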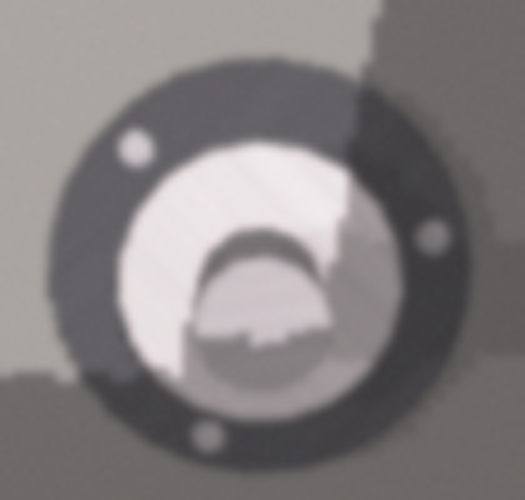

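View pics/wheld.png

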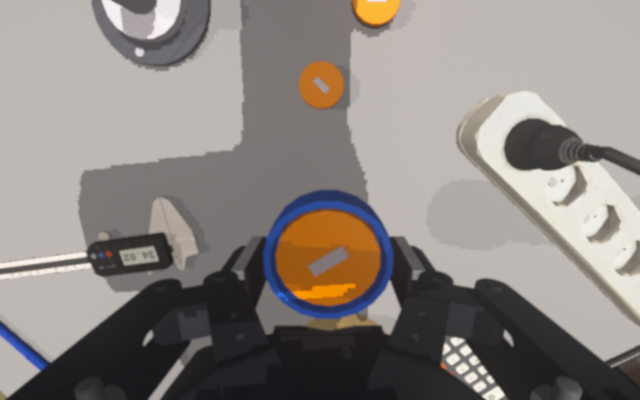

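The crop shows the post top centred at wrist pixel (332.4,194.6), the seat at (332.2,186.2) and the foot at (331.8,183). The ring is held between the pads with the sample still in it, centred near (328,255).

```bash
python3 - <<'E'
from h import *
w=np.load("pics/wpost.npy",allow_pickle=True).item()
for p,z in(((332.4,194.6),48),((332.2,186.2),16),((331.8,183),6)): print("post",ray_plane(w,p,z)[0].round(1))
w=imaging.camera_model("wrist"); im=cv2.imread("pics/wheld.png"); s=bot.get_state()
for c in blobs(im,*BLUE,500): print("blue",cv2.boundingRect(c),[circ(w,c,z) for z in(115,118,121)])
for c in blobs(im,*ORANGE,500): print("or",cv2.boundingRect(c),circ(w,c,115))
print(s["tcp_pos"],s["orientation"],s["contact_force"])
E
```

```text
post [500.4  24.4  48. ]
post [500.   24.7  16. ]
post [498.9  24.4   6. ]
blue (0, 323, 49, 48) [array([712.5, -18.5,   8.1,  45.1,  36. ]), array([709.5, -14.4,   7.9,  44. ,  35.1]), array([706.6, -10.2,   7.7,  42.9,  34.3])]
blue (262, 191, 132, 127) [array([652.6, 156. ,  63. ,  67.4,  68.4]), array([651. , 156. ,  61.5,  65.8,  66.8]), array([649.5, 156. ,  60. ,  64.3,  65.2])]
or (276, 210, 104, 96) [652.5 156.1  50.5  51.3  52.1]
or (299, 61, 45, 48) [572.6 153.4  18.1  18.2  18.6]
or (353, 0, 47, 26) [544.8 175.    9.5  19.5  18.3]
[653.32882193 156.39888156  98.92930755] [-3.14134174e+00 -1.75851570e-03 -3.14158497e+00] [ 0.60816392  0.9671845  -1.89492904]
```

```bash
python3 - <<'E'
from h import *
x,y=500.7,24.3
bot.movel((x,y,105)); bot.dwell(.2)
print(bot.movel((x,y,60),max_speed=80,threshold=10)); 
print(bot.movel((x,y,18),max_speed=35,threshold=8)); s=bot.get_state(); print(s["tcp_pos"],s["contact_force"],s["opening"],s["t"])
cv2.imwrite("pics/sdown.png",imaging.capture("scene")[150:270,240:380])
w=imaging.camera_model("wrist");im=imaging.capture("wrist");cv2.imwrite("pics/wdown.png",im)
for c in blobs(im,*BLUE,500): print("blue",cv2.boundingRect(c),circ(w,c,38))
for c in blobs(im,*ORANGE,500): print("or",cv2.boundingRect(c),circ(w,c,64))
a=cv2.resize(cv2.imread("pics/sdown.png"),(467,400)); cv2.imwrite("pics/down.png",np.hstack([a,im[100:400,200:440][:, :].repeat(1,0)[:300].copy() if 0 else cv2.resize(im[100:400,200:440],(320,400))]))
E
```

```text
False
True
[500.38988992  24.32554472  20.16409029] [-1.43276913  0.60674756  5.57960934] 0.7293368501440777 11.0667
blue (262, 190, 131, 84) [513.1  23.8  63.3  92.5  65.2]
or (1, 352, 44, 37) [ 543.5 -118.8   13.9   27.6   26.7]
or (262, 226, 131, 104) [496.   24.   46.5  52.9  54.4]
or (576, 212, 58, 55) [477.5 131.6  21.5  25.5  26.2]
```

View pics/down.png

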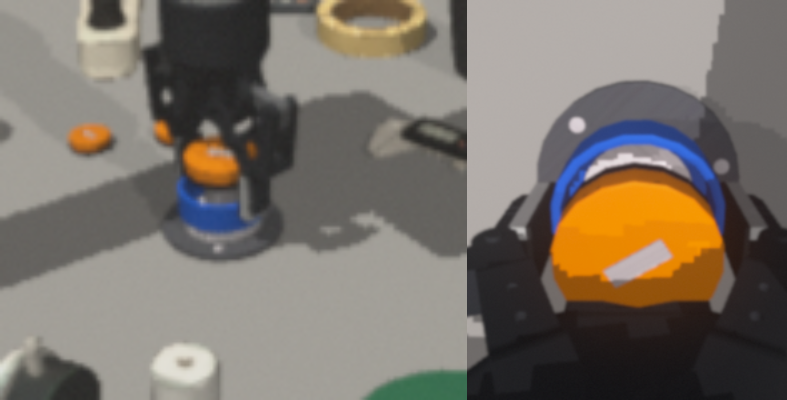

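The ring is down on the seat, and the sample stands out of it on the post. I'll release, rise and look again.

```bash
python3 - <<'E'
from h import *
x,y=500.4,24.3
bot.grip(1.0); bot.dwell(.2); bot.movel((x,y,150),max_speed=120); bot.dwell(.3)
w=imaging.camera_model("wrist");im=imaging.capture("wrist");cv2.imwrite("pics/wfree.png",im)
cv2.imwrite("pics/cfree.png",cv2.resize(im[140:240,270:390],None,fx=4,fy=4))
for c in blobs(im,*BLUE,300): print("blue",cv2.boundingRect(c),circ(w,c,38))
for c in blobs(im,*ORANGE,500): print("or",cv2.boundingRect(c),circ(w,c,64))
s=bot.get_state(); print(s["tcp_pos"],s["t"])
t=imaging.capture("top"); m=imaging.camera_model("top")
for c in blobs(t,*GREEN,300): print("pad",circ(m,c,5))
im0=cv2.imread("pics/wpost.png"); w0=np.load("pics/wpost.npy",allow_pickle=True).item()
for c in blobs(im0,(60,80,20),(95,255,200),300): print("pad wrist",circ(w0,c,5))
E
```

```text
blue (293, 159, 69, 46) [506.3  24.   61.5  74.2  63.7]
or (430, 227, 32, 31) [535.1 127.   22.8  30.3  30.2]
or (473, 174, 35, 32) [489.1 158.1  26.7  29.2  29.5]
or (298, 171, 61, 62) [500.3  24.   50.1  52.2  53. ]
[500.22904491  24.30900881 149.69083934] 13.325
pad [ 442.4 -249.2  133.5  134.2  136.3]
pad wrist [ 441.8 -249.1  136.5  138.1  139.4]
```

View pics/cfree.png

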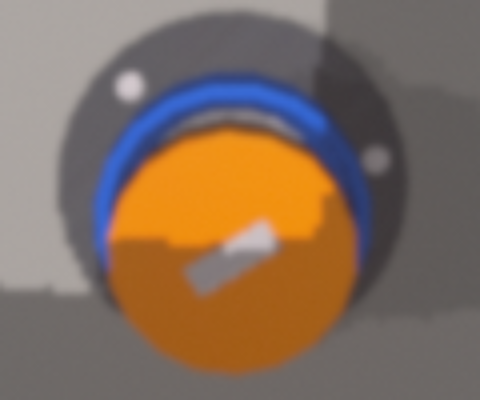

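The sample sits level and centred on the post at (500.3,24), with the blue ring round it. I'll grasp it and move it to the pad centre, (442,-249).

```bash
python3 - <<'E'
from h import *
x,y=500.3,24.1
bot.movel((x,y,80)); print(bot.movel((x,y,49),max_speed=50,threshold=12))
z0=bot.get_state()["tcp_pos"][2]; bot.grip(0.0,35); bot.dwell(.2); s=bot.get_state(); print(z0,s["tcp_pos"],s["opening"],s["contact_force"])
bot.movel((x,y,120),max_speed=100); s=bot.get_state(); print(s["opening"],s["contact_force"],s["t"])
bot.movel((442,-249,100),max_speed=140); bot.dwell(.2)
w=imaging.camera_model("wrist");im=imaging.capture("wrist")
for c in blobs(im,*ORANGE,500): print("or",cv2.boundingRect(c),circ(w,c,115))
cv2.imwrite("pics/wpad.png",im)
cv2.imwrite("pics/check.png",np.hstack([im[100:400,180:460],imaging.capture("scene")[100:400,200:500]]))
s=bot.get_state(); print(s["opening"],s["contact_force"],s["tcp_pos"],s["t"])
E
```

```text
False
48.93947378501477 [500.58689735  24.07834239  49.59651162] 0.5995855927703548 [-2.0378165  -0.30448278  5.62596601]
0.6016905149846639 [-0.8353328  -0.53855248 -0.70487957] 16.2333
or (275, 205, 105, 101) [ 441.2 -249.1   51.1   53.8   54.3]
0.6024810401189935 [ 0.31534465 -0.52101065  0.13302329] [ 442.10184968 -248.81920578  100.03493294] 18.6833
```

View pics/check.png

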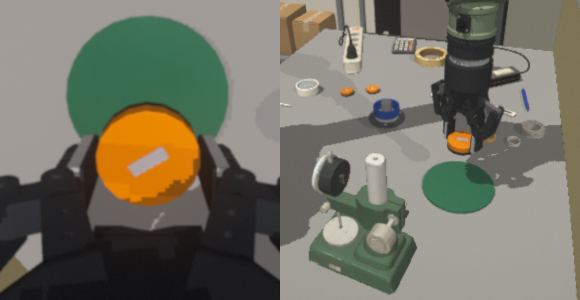

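The sample is held level and the ring stays on the post. I'll lower it until it touches; contact should come at TCP z of about 6.

```bash
python3 - <<'E'
from h import *
p=(442,-249)
bot.movel((*p,25),max_speed=80); print(bot.movel((*p,4.5),max_speed=25,threshold=6)); s=bot.get_state(); print(s["tcp_pos"],s["contact_force"])
bot.grip(1.0); bot.dwell(.2); bot.movel((*p,120),max_speed=100); bot.movel((330,-150,200)); bot.dwell(.5)
m=imaging.camera_model("top");t=imaging.capture("top");sc=imaging.capture("scene")
for c in blobs(t,*ORANGE,100): print("or",cv2.boundingRect(c),circ(m,c,21))
for c in blobs(t,*BLUE,100): print("blue",cv2.boundingRect(c),circ(m,c,38))
cv2.imwrite("pics/end.png",np.hstack([cv2.resize(t[190:310,280:480],(400,240)),cv2.resize(sc[180:320,270:430],(400,350))[:240]]))
cv2.imwrite("pics/end.png",np.hstack([cv2.resize(t[190:310,280:480],(400,240)),cv2.resize(sc[180:310,270:430],(295,240))]))
s=bot.get_state(); print(s["t"],s["contact_force"])
E
```

```text
True
[ 441.76514603 -248.82917095    6.62005723] [-0.24890547 -0.22680774  4.2725498 ]
or (424, 240, 22, 23) [ 441.7 -249.6   49.    51.    53.2]
or (237, 214, 15, 15) [502.5 188.   31.2  32.   33.1]
or (255, 190, 15, 14) [560.4 148.6  31.1  32.   33.3]
blue (301, 209, 29, 29) [500.5  23.9  62.6  63.4  65.6]
24.2667 [-0.09807698 -0.38129731 -0.35346165]
```

View pics/end.png

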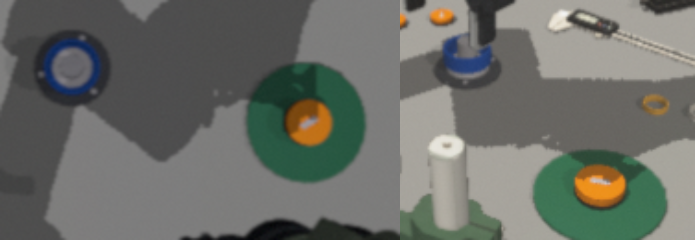

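The sample lies centred and upright on the pad, and the ring is level round the post. The arm is clear, so I'm handing in.

```bash
python3 -c "
from bench import bot
print(bot.sign_off(), bot.get_state()['t'])"
```

```text
the job is handed in; nothing more can be done
the job is handed in; nothing more can be done
```

The job is done and handed in. I set the blue ring down over the post, which lifted the sample and its base out. I then took the sample from above and laid it on the green pad.

Last checks, taken about 24 s into the 50 s allowed:
- **Sample:** upright at (441.7, -249.6), within about 1 mm of the pad centre I measured. Touch-down came at TCP z = 6.6 mm, against an expected 6.
- **Ring:** at (500.5, 23.9), within about 2 mm of the post's axis, and it looks level on the seat.
- **Arm:** clear of everything, with no more than about 0.5 N left on the force reading.

The only disagreement was the post's y position. The top view gave about 22.5 mm and the wrist view about 24.5 mm, which is within the 2 mm calibration; I used about 24. No check failed, but sign-off reports no verdict, so I can't confirm the judging.

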